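Change the lantern panel in the solder jig

TASK

Change over the solder jig: throw the toggle clamp fully open, lift the finished lantern panel (the one with two hinge knuckles) out of the nest and lay it flat, open side up, in the free part of the steel tray; then lay the plain panel from the white soldering board flat in the nest between the pins, open side up, and throw the clamp over centre so that it locks down on it. The folded brass is thin: hold the panels gently and set them down, do not drop them; leave everything else on the bench where it is.

Things in the scene. Friction and masses are not known exactly. Their poses are not given: they have to be found in the camera images.
- jig: Solder jig bolted to the bench. Origin under the nest centre at bench height; +x runs from the nest to the clamp behind it, z up. 10 thick steel plate, x -65 to 158, up to 100 wide. On it a white seat 66 x 42, top at z 30, and six bullet-nosed pins, dia 7, tops at z 42 (last 9 tapered), that fence a panel with 1.5 play a side: at (+-31, +-33) beside it and (+-45, 0) at its ends.
- nest (a point): Centre of the nest's seat, on its top face (30 above the bench); axes as the jig's. A panel lies home when its origin is here and its long side runs along x.
- clamp_pivot (a point): Pivot of the arm of the vertical-handle toggle clamp behind the nest, at jig x 68, z 52; axes as the jig's. Clamp and bracket are 32 wide (the bracket's foot 50) and reach back to jig x 131. Arm, handle and link form a four-bar. Locked, the handle's end is the highest point, z 162; open, the arm's end, z 130 at jig x 55 to 85, stands in the way of anything carried low.
- clamp_arm (a joint): Angle of the clamp's hold-down arm: 0 level over the nest (0.02 to 0.05 when locked on a panel, it gives a little), 1.74 thrown fully open: upright, leaning 10 deg away from the nest. 68 from pivot to the spindle with the foot, which lands on the middle of the panel.
- clamp_handle (a joint): Knee angle between the clamp's handle and its link: 0 = over centre, against the stop, locked; 0.12 = dead centre; 2.27 = fully open, against the stop. Stays open when thrown open, but springs back some 0.4 if let go on the near side of dead centre. About 10 N at the grip takes it over centre, a few N elsewhere.
- clamp_foot: Sprung rubber foot under the arm's spindle, dia 18, 3 of spring travel: locked on a panel it presses with about 8 N; on the empty nest it hangs lower. Origin at the centre of its sole.
- clamp_grip (a point): Middle of the handle's black grip: 18 wide (jig y), 14 thick, 56 long, ends 28 past this point. Jig (x, z), lean away from the nest in deg: locked (44, 134) -12; then (57, 136) 0; (72, 136) 10; (90, 134) 22; (108, 127) 33; (124, 117) 44; (136, 105) 53; open (144, 90) 58. Open it by a push on its nest side. To shut, take the grip up and over along this arc: a level push on its end jams.
- panel_done: Finished panel, locked in the nest at the start: folded brass pan, 80 long (x) x 56 wide (y), web 1.5 thick with two pierced rosettes, 1.5 flanges along both long sides reach 14 above the underside, ends open. Two hinge knuckles, dia 7, on the web at the +x end. Origin: centre of underside; z to the open side. 60 to 110 g. Grip across the flanges; over 30 N a pad bends it.
- panel_next: The plain panel to be loaded: like the finished one but without knuckles (either end first will do). At the start it lies open side up on the white soldering board. Same origin, axes, mass and grip limit.
- panel_kept: A finished panel put away earlier, same size, lying in one end (the tray's -x half) of the tray; leave it there.
- tray: Open steel tray (fixed), 270 (x) x 175 (y) x 22 high, walls and floor 3 thick, origin under its centre. Its +x half is free.
- board: White soldering board (fixed), 210 (x) x 150 (y) x 25 thick, origin under its centre; the plain panel lies on top.
- mug: Black mug, dia 76, 70 high, standing on the bench; leave it.
- hammer: Hammer lying on the bench; leave it.
- flux: White plastic flux bottle, dia 52, 100 high; leave it.
- brush: Brush lying on the bench; leave it.
- file: File with a wooden handle, 240 long, lying on the bench; leave it.
- tin: Flat aluminium tin, dia 66, 36 high; leave it.
- square: Small try square lying on the bench; leave it.

How it is judged:
By the outcome, as a careful person would: the job done as asked, in the order asked, and still so for the second after the job is handed in, with the robot touching nothing.
It also fails if it takes over 72 s, if anything falls off the work surface, if the arm or the gripper's body presses on something with over 40 N, if the wrist force passes 120 N, or if a joint passes its speed limit or range.

ROBOT

A 7-joint arm with a two-finger parallel gripper is mounted at the origin on the work surface. World frame = base frame: x ahead of the robot, y to its left, z up, the work surface at z = 0. Lengths are in m, angles in rad, forces in N, time in s.
With the tool pointing down it reaches from about 0.425 to 0.875 m from the base axis. Payload 8.4 kg.
Tool frame: the origin (TCP) lies between the finger pads; the fingertips stand 14 mm ahead of it and the grasp point (between the pads) lies 5 mm behind it (env.nose_length is the distance from the TCP to the fingertips, in m); x points along the fingers, y is the direction in which the jaws open and shut, and the axes are right-handed (so a half turn about x gives the same grasp; the last joint's range is limited). The gripper opens to 87 mm and grips with 3 to 60 N. Pads are 19 mm wide; open, the fingers measure 117 mm over their backs; the gripper's body (75 mm by 190 mm) begins 51 mm behind the grasp point.
Start: joints at [1.173, 0.333, 0.04, 1.465, -0.013, 1.343, -0.059], TCP at [0.191, -0.621, 0.237] pointing down, gripper open.
Joint ranges: [-2.58, 2.58], [-0.38, 2.09], [-1.3, 1.39], [0.25, 2.4], [-1.5, 4.64], [0.08, 2.09], [-2.65, 2.65]. Speed limits (rad/s): [2.22, 2.22, 2.79, 2.79, 3.14, 3.14, 3.14].

INTERFACE

Orientations are given as a unit quaternion [w, x, y, z].
In Python, from rig import env gives the robot as it stands. Calls block until the motion is done:
- env.goto(position, orientation): joint-space move of the TCP to a pose.
- env.move_linear(position, ori=None, max_speed=0.15, contact_N=None): straight line of the TCP; ori=None keeps the orientation; max_speed is the mean speed in m/s. With contact_N (N) it stops when the force on the tool has changed by that much, and returns True; else False.
- env.set_joints(angles): joint-space move.
- env.grip(opening): finger opening in m; the grip force is fixed at half the most; returns when the fingers have stopped.
- env.wait(seconds).
- env.solve_ik(position, orientation): joint angles nearest the present ones, or None.
- env.get_image(name): name is "side" or "top" or "wrist"; returns a dict with "frame" (420x560x3 uint8, red, green, blue), "fov_y" (degrees; the focal length in pixels is half the picture's height over the tangent of half this angle, whatever the lens; pixels are square), "cx", "cy" (the principal point, pixels), "eye" and "rotation" of the camera in the world. Camera axes: x right, y down, z forward; pixel columns grow to the right and rows downward; lengths in m; the calibration is good to about 2 mm. A picture is of the moment at which its call begins. There is no depth.
A pose or a line that the arm cannot do raises env.MotionError and nothing moves.
- env.sign_off(): hands the job in, once; it reports no verdict.
Readings, each from a call of its own:
- env.get_clock(): time.
- env.get_joint_pos(): joint angles.
- env.get_qvel(): joint speeds.
- env.get_joint_efforts(): joint torques, N m.
- env.get_eef_pos(): TCP position.
- env.get_orientation(): TCP orientation.
- env.get_wrist_force(): force on the tool from outside, world axes, zero at the start.
- env.get_torque(): the same for the moment, N m.
- env.get_grip_width(): finger opening in m.
Only numpy, scipy, OpenCV 4.12 (cv2) and the standard library are available. Lean on these libraries where they do the work, as an engineer would, in place of code of your own. Each camera call takes 0.05 s, during which the arm holds its last target. There are 200 camera calls.

## Working session

There is one attempt and no reset: what is moved stays moved. The work goes in short steps, each a Python script; the robot and the scene stay as the last script left them, time stands still between calls to the robot, and variables do not carry over. Pictures are saved under pics/ and viewed, about 8 in all and at most 12, crops included, and the job is handed in when it is done.

```bash
ls; mkdir -p pics
python3 - <<'E'
from rig import env
import cv2
for n in("top","side"):
    d=env.get_image(n); print(n,d["fov_y"],d["cx"],d["cy"],d["eye"],d["rotation"])
    cv2.imwrite(f"pics/{n}0.png",cv2.resize(d["frame"][:,:,::-1],(800,600),interpolation=cv2.INTER_CUBIC))
print(env.get_orientation(),env.get_clock(),env.nose_length)
E
```

```text
pics
top 46.99905080995525 270.0831335352734 206.10390160670184 [0.44281857 0.01415297 1.44320136] [-0.00575989  0.71202147 -0.70200794  0.01330823]
side 57.32932877529576 282.002304656757 208.11537081648981 [0.10041275 0.55253352 0.77398826] [ 0.1169468  -0.27136539  0.87778527 -0.37706403]
[-0.10472954 -0.69910787 -0.10575878  0.69935327] 0.1 0.014
```

View pics/top0.png

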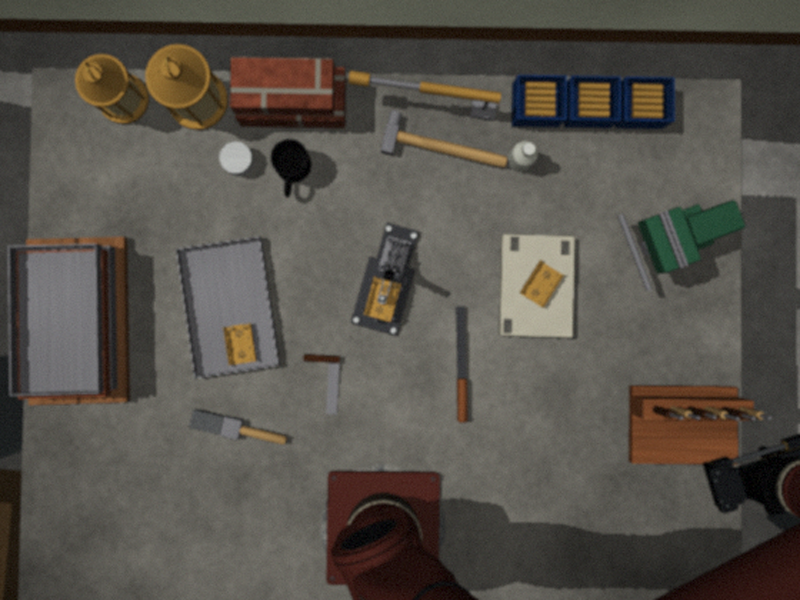

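View pics/side0.png

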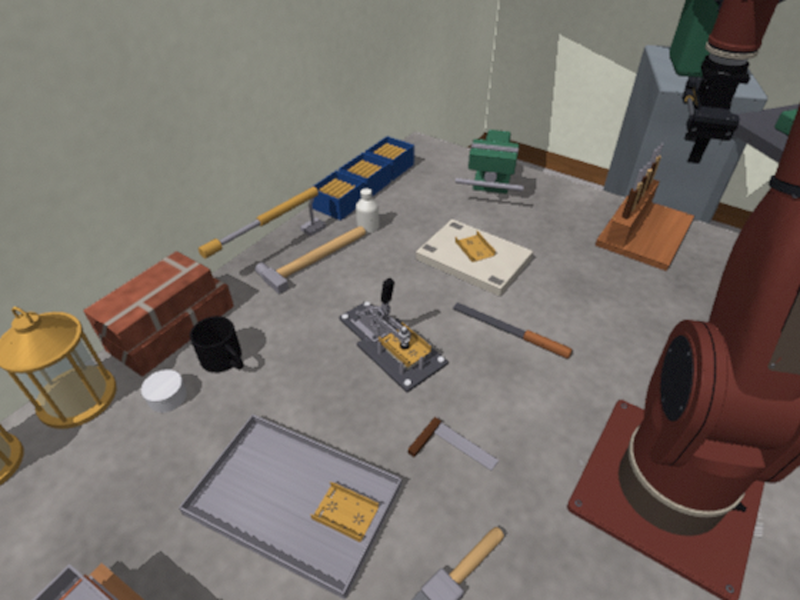

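```bash
cat > h.py <<'E'
import numpy as np, cv2
from scipy.spatial.transform import Rotation as R
from rig import env
def Q(q): return R.from_quat([q[1],q[2],q[3],q[0]])
def wxyz(r): q=r.as_quat(); return [q[3],q[0],q[1],q[2]]
def ray(d,u,v):
    f=210/np.tan(np.radians(d["fov_y"]/2))
    r=Q(d["rotation"]).apply([(u-d["cx"])/f,(v-d["cy"])/f,1]); return np.array(d["eye"]),r
def p2w(d,u,v,z):
    e,r=ray(d,u,v); return e+r*(z-e[2])/r[2]
def w2p(d,p):
    f=210/np.tan(np.radians(d["fov_y"]/2))
    c=Q(d["rotation"]).inv().apply(np.array(p)-d["eye"]); return c[...,0]/c[...,2]*f+d["cx"],c[...,1]/c[...,2]*f+d["cy"]
def ori(approach,jaw):  # tool x along approach, y along jaw
    x=np.array(approach,float);x/=np.linalg.norm(x);y=np.array(jaw,float);y-=x*(x@y);y/=np.linalg.norm(y)
    return wxyz(R.from_matrix(np.c_[x,y,np.cross(x,y)]))
E
python3 - <<'E'
from h import *
import pickle
d=env.get_image("top"); s=env.get_image("side"); pickle.dump((d,s),open("cal.pkl","wb"))
a=d["frame"][:,:,::-1]
f=lambda x,y:cv2.resize(a[y:y+100,x:x+80],None,fx=5,fy=5,interpolation=cv2.INTER_CUBIC)
cv2.imwrite("pics/crop1.png",np.hstack([f(235,145),f(345,150)]))
for z,l in((.022,[(180,248),(262,238),(280,368),(197,377)]),(.025,[(501,234),(576,236),(574,338),(502,336)])):
  P=np.array([p2w(d,u*.7,v*.7,z) for u,v in l]);print(P.round(4),P.mean(0))
E
```

```text
[[0.5708 0.4241 0.022 ]
 [0.594  0.2561 0.022 ]
 [0.3272 0.2142 0.022 ]
 [0.3066 0.3836 0.022 ]] [0.44963267 0.31951127 0.022     ]
[[ 0.6094 -0.2368  0.025 ]
 [ 0.6076 -0.3921  0.025 ]
 [ 0.397  -0.3894  0.025 ]
 [ 0.3991 -0.2408  0.025 ]] [ 0.50328288 -0.31477926  0.025     ]
```

View pics/crop1.png

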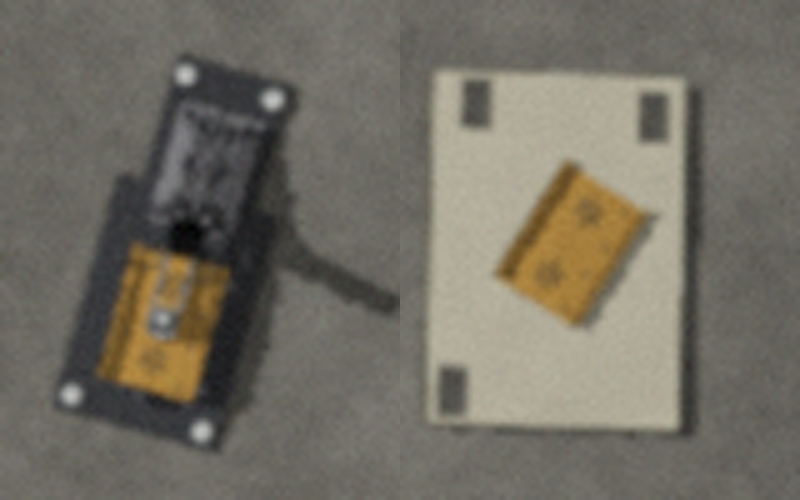

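Run:
```python
from h import *
import pickle
d,s=pickle.load(open("cal.pkl","rb"))
J=lambda u,v,z:p2w(d,235+u/5-.4,145+v/5-.4,z)
B=lambda u,v,z:p2w(d,345+(u-400)/5-.4,150+v/5-.4,z)
n=(J(71,395,.012)+J(202,432,.012))/2; f=(J(186,74,.012)+J(273,100,.012))/2
ax=f-n; print("axis",n,f,np.degrees(np.arctan2(ax[1],ax[0])),np.linalg.norm(ax))
e0=(J(55,408,.01)+J(218,450,.01))/2; e1=(J(188,55,.01)+J(298,88,.01))/2
a2=e1-e0;L=np.linalg.norm(a2);print("edges",e0,e1,np.degrees(np.arctan2(a2[1],a2[0])),L, "nest",e0+a2*65/223)
P=np.array([J(*p,.038) for p in((134,242),(230,264),(198,404),(98,376))]);print("panel",P.mean(0),P.round(4))
P=np.array([B(*p,.035) for p in((570,158),(655,213),(580,328),(495,275))]);m=P.mean(0);l=(P[0]+P[1]-P[2]-P[3])/2
print("next",m,P.round(4),np.degrees(np.arctan2(l[1],l[0])),np.linalg.norm(l))
l=[P[i]-P[(i+1)%4] for i in range(4)];print([ (np.linalg.norm(x).round(4),np.degrees(np.arctan2(x[1],x[0])).round(1)) for x in l])
w=env.get_image("wrist");print(w["eye"],w["fov_y"],Q(w["rotation"]).as_matrix().round(2),env.get_eef_pos(),Q(env.get_orientation()).as_matrix().round(2))
```

```text
axis [0.41841734 0.02248565 0.012     ] [ 0.61310977 -0.02998234  0.012     ] -15.082423353204907 0.2016383773259592
edges [0.40920231 0.02236144 0.01      ] [ 0.62272571 -0.03796078  0.01      ] -15.775447884351156 0.22188063487472195 nest [0.47144007 0.00477873 0.01      ]
panel [0.47261972 0.00651808 0.038     ] [[ 0.5186  0.0252  0.038 ]
 [ 0.5066 -0.0309  0.038 ]
 [ 0.4249 -0.0133  0.038 ]
 [ 0.4403  0.045   0.038 ]]
next [ 0.50835964 -0.32067355  0.035     ] [[ 0.5584 -0.3173  0.035 ]
 [ 0.5269 -0.3675  0.035 ]
 [ 0.4589 -0.324   0.035 ]
 [ 0.4892 -0.2739  0.035 ]] -32.36465084818256 0.08116835187922124
[(np.float64(0.0592), np.float64(57.8)), (np.float64(0.0807), np.float64(-32.6)), (np.float64(0.0585), np.float64(-121.2)), (np.float64(0.0817), np.float64(147.9))]
[ 0.26363342 -0.59836962  0.38430574] 62.27113945043161 [[ 0.29 -0.92 -0.27]
 [-0.96 -0.28 -0.08]
 [-0.    0.28 -0.96]] [ 0.19128852 -0.62098706  0.23613915] [[-0.    0.29 -0.96]
 [ 0.   -0.96 -0.29]
 [-1.   -0.    0.  ]]
```

```bash
cat >> h.py <<'E'
NEST=np.array([.472,.0055]); YAW=np.radians(-15.3)
def jig(x,y,z):
    c,s=np.cos(YAW),np.sin(YAW); return np.array([NEST[0]+c*x-s*y,NEST[1]+s*x+c*y,z])
def down(yaw): # tool down, tool z = -(direction yaw): camera on +x side
    z=-np.array([np.cos(yaw),np.sin(yaw),0]);x=np.array([0,0,-1.]);return ori(x,np.cross(z,x))
def snap(n,name):
    d=env.get_image(n);cv2.imwrite(f"pics/{name}.png",cv2.resize(d["frame"][:,:,::-1],(800,600),interpolation=cv2.INTER_CUBIC));return d
E
python3 - <<'E'
from h import *
import pickle
q=down(YAW)
for x,z in((42,144),(152,95),(0,50)):
    print(env.solve_ik(jig(x/1e3,0,z/1e3-.005),q))
p=env.get_eef_pos()
env.move_linear([p[0],p[1],.30],max_speed=.3)
env.goto(jig(.0,0,.26),q)
print(env.get_clock(),env.get_joint_pos())
d=snap("wrist","w1");pickle.dump(d,open("w1.pkl","wb"))
E
```

```text
[ 0.5205692   0.18891089 -0.65211453  1.88964573  0.12793655  1.10444566
 -2.0185151 ]
[ 0.37881404  0.43487778 -0.49709539  1.68463829  0.22975865  1.0804447
 -2.02598023]
[ 0.50503627  0.23920032 -0.66361462  2.06459976  0.18802448  0.89588342
 -2.10077626]
3.05 [ 0.64896101 -0.01067433 -0.73545866  1.81236749 -0.00749444  1.33722928
 -1.92375871]
```

View pics/w1.png

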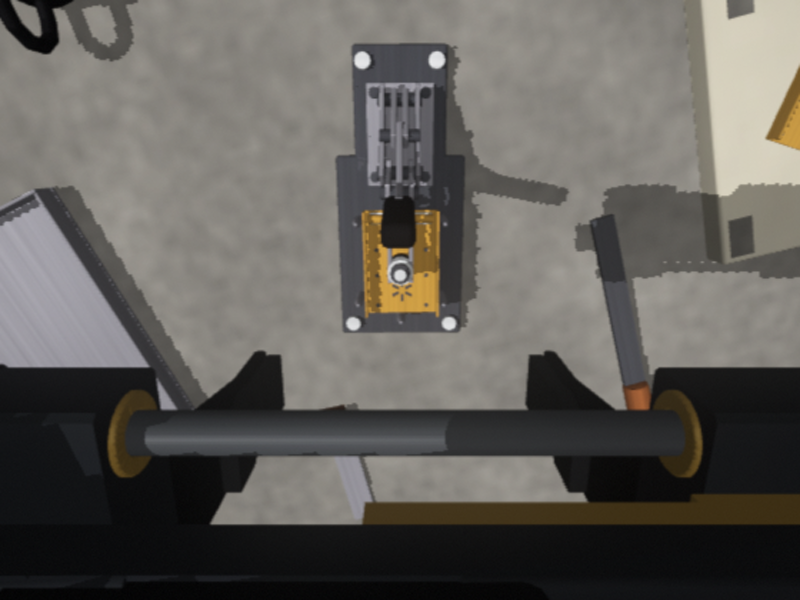

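Run:
```python
from h import *
import pickle
d=pickle.load(open("w1.pkl","rb"));k=.7
W=lambda u,v,z:p2w(d,u*k-.15,v*k-.15,z)
n=(W(353,324,.012)+W(449,324,.012))/2; f=(W(363,60,.012)+W(437,60,.012))/2
yw=lambda a:np.degrees(np.arctan2(a[1],a[0]))
print(n,f,yw(f-n))
e0=(W(343,331.5,.01)+W(460.5,331.5,.01))/2;e1=(W(352,43.5,.01)+W(447.5,43.5,.01))/2;a=e1-e0
print(e0,e1,yw(a),np.linalg.norm(a),"nest",e0+a*65/223)
print("panel",np.mean([W(361,210,.044),W(440,210,.044),W(437,313,.044),W(365,313,.044)],0) )
print("panel near/far flange ends",(W(365,314,.04)+W(438,314,.04))/2,(W(362,210,.044)+W(440,210,.044))/2)
```

```text
[0.4164379 0.0230563 0.012    ] [ 0.61211678 -0.0303625   0.012     ] -15.26924159063982
[0.40914263 0.02442579 0.01      ] [ 0.62304247 -0.03318999  0.01      ] -15.075321652623101 0.22152363419344712 nest [0.47149012 0.00763196 0.01      ]
panel [0.4731809  0.00733428 0.044     ]
panel near/far flange ends [0.43333195 0.01780079 0.04      ] [ 0.51084072 -0.00328048  0.044     ]
```

```bash
sed -i 's/^NEST=.*/NEST=np.array([.472,.0075]); YAW=np.radians(-15.2)/' h.py
cat >> h.py <<'E'
ARC=[(44,134,-12),(57,136,0),(72,136,10),(90,134,22),(108,127,33),(124,117,44),(136,105,53),(144,90,58)]
def arc(i,e=10):
    x,z,l=ARC[i];l=np.radians(l);return jig((x+e*np.sin(l))/1e3,0,(z+e*np.cos(l))/1e3-.005)
E
python3 - <<'E'
from h import *
q=down(YAW)
env.goto(arc(0)+[0,0,.06],q)
env.grip(.035)
print(env.move_linear(arc(0),q,max_speed=.12,contact_N=10),env.get_wrist_force())
env.grip(.015);print("w",env.get_grip_width(),env.get_clock(),env.get_wrist_force())
for i in range(1,8):
    env.move_linear(arc(i),q,max_speed=.15)
    print(i,env.get_eef_pos(),env.get_wrist_force().round(1),env.get_clock())
d=snap("side","s1")
E
```

```text
False [-0.64508606  0.5576189   0.36243691]
w 0.01783277874843279 5.7417 [0.29823893 2.17402361 4.10353469]
1 [ 0.52666009 -0.00689427  0.14057741] [-1.   3.3 -0.1] 5.9917
2 [ 0.543387   -0.01145049  0.14066853] [ 0.3  3.1 -1. ] 6.25
3 [ 0.56246653 -0.01670299  0.13792313] [ 0.8  3.6 -2.5] 6.5333
4 [ 0.58193556 -0.02206019  0.13049392] [1.8 4.3 0.4] 6.825
5 [ 0.59889478 -0.02671761  0.11925532] [0.1 4.1 1.1] 7.1167
6 [ 0.61165453 -0.03022518  0.10601006] [2.9 3.4 1.3] 7.3917
7 [ 0.62050406 -0.03263445  0.09042447] [ 7.6  3.5 -0.4] 7.6583
```

View pics/s1.png

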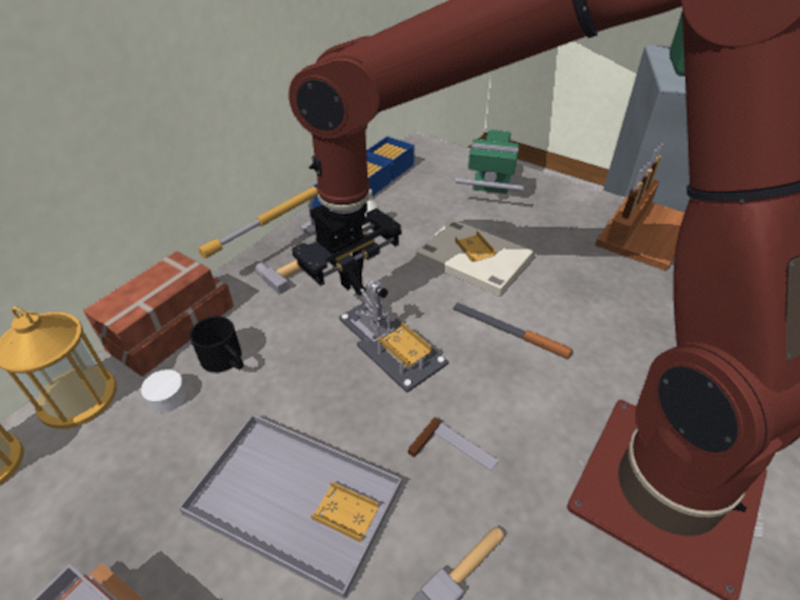

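```bash
cat >> h.py <<'E'
def gentle(w0=.0600,wmin=.0545):
    env.grip(w0)
    w=w0
    while w>wmin:
        w-=.0005; env.grip(w); g=env.get_grip_width()
        if g>w+.0006: break
    print("grip cmd",round(w,4),"width",round(g,4),env.get_wrist_force().round(1),env.get_clock())
E
python3 - <<'E'
from h import *
q=down(YAW)
p=arc(7);u=jig(.0015,0,0)-jig(0,0,0);
print(env.move_linear(p+[u[0],u[1],-.0026],q,max_speed=.03,contact_N=8),env.get_eef_pos(),env.get_wrist_force().round(1))
env.grip(.035)
env.move_linear(p+[0,0,.06],q,max_speed=.25)
env.goto(jig(0,0,.18),q); env.grip(.087)
print(env.get_clock())
print(env.move_linear(jig(0,0,.047),q,max_speed=.12,contact_N=6),env.get_eef_pos())
gentle()
E
```

```text
False [ 0.6212212  -0.03265687  0.08904746] [-0.7  5.3 11.5]
10.75
False [0.47254773 0.00754874 0.04764939]
grip cmd 0.055 width 0.0557 [-0.1  0.3 -0.9] 14.9417
```

Run:
```python
from h import *
q=down(YAW)
env.move_linear(jig(0,0,.09),q,max_speed=.08)
print(env.get_grip_width(),env.get_wrist_force().round(2),env.get_clock())
d=snap("side","s2")
a=d["frame"][:,:,::-1];cv2.imwrite("pics/s2c.png",cv2.resize(a[140:300,190:350],(640,640)[:2] and (600,600),interpolation=cv2.INTER_CUBIC))
```

```text
0.05580645101403421 [ 0.94 -0.26 -0.48] 15.625
```

View pics/s2c.png

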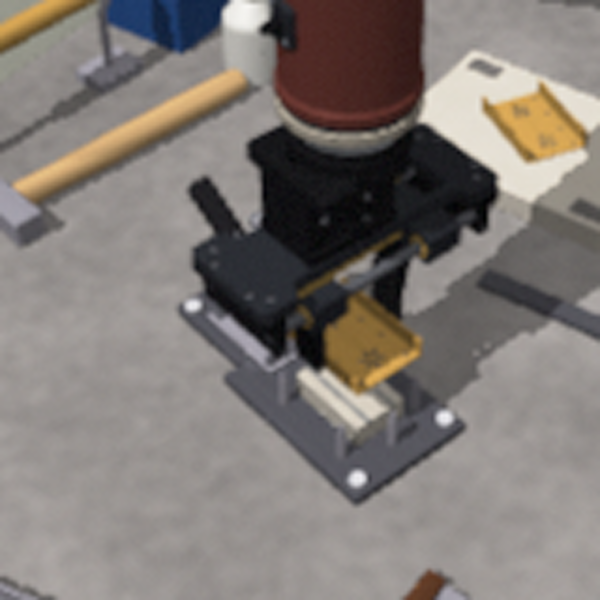

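Run:
```python
from h import *
q=down(YAW);ty=np.radians(8.8);q2=down(ty)
t=np.array([.4496+.068*np.cos(ty),.3195+.068*np.sin(ty),0]);print(t)
assert env.solve_ik(t+[0,0,.0196],q2) is not None
env.move_linear(jig(0,0,.16),q,max_speed=.2)
env.goto(t+[0,0,.10],q2);print(env.get_clock(),env.get_grip_width())
env.move_linear(t+[0,0,.028],q2,max_speed=.12)
print(env.move_linear(t+[0,0,.0198],q2,max_speed=.02,contact_N=2.5),env.get_eef_pos(),env.get_wrist_force().round(2))
env.grip(.062);env.grip(.080)
print(env.get_clock())
env.move_linear(t+[0,0,.15],q2,max_speed=.25)
d=snap("side","s3")
# over board
by=np.radians(-32.5)
b=np.array([.5084,-.3207,.22])
env.goto(b,down(by));import pickle
w=env.get_image("wrist");pickle.dump(w,open("w2.pkl","wb"))
f=lambda a,sz:cv2.resize(a[:,:,::-1],sz,interpolation=cv2.INTER_CUBIC)
cv2.imwrite("pics/m3.png",np.vstack([f(d["frame"][250:420,120:320],(400,340))[:240,:],f(w["frame"][:252,140:420],(400,360))]))
print(env.get_clock())
```

```text
[0.51679953 0.32990304 0.        ]
17.425 0.05565826377791996
True [0.51694966 0.32987009 0.02008995] [-0.04 -1.24  5.25]
19.7083
22.8167
```

View pics/m3.png

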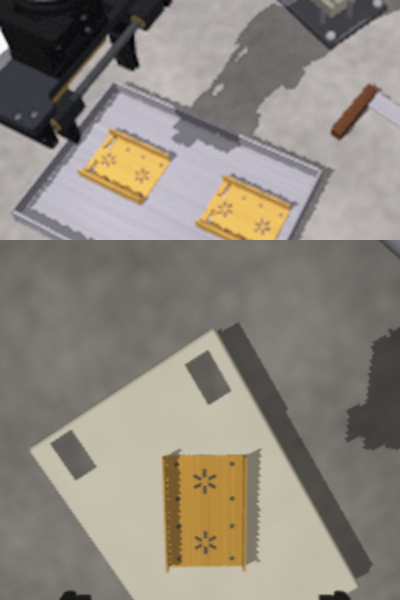

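Run:
```python
from h import *
import pickle
d=pickle.load(open("w2.pkl","rb"))
W=lambda x,y,z:p2w(d,140+(x-.5)*.7,(y-240-.5)*.7,z)
P=np.array([W(164,457,.039),W(246,454,.039),W(246,568,.039),W(167.5,571,.039)])
l=(P[0]+P[1]-P[2]-P[3])/2
print(P.round(4),P.mean(0),np.linalg.norm(l),np.degrees(np.arctan2(l[1],l[0])))
for e in(P[0]-P[3],P[1]-P[2]):print(np.degrees(np.arctan2(e[1],e[0])))
for e in(P[0]-P[1],P[3]-P[2]):print(np.linalg.norm(e),np.degrees(np.arctan2(e[1],e[0])))
```

```text
[[ 0.556  -0.3173  0.039 ]
 [ 0.5288 -0.3639  0.039 ]
 [ 0.461  -0.3231  0.039 ]
 [ 0.4886 -0.2754  0.039 ]] [ 0.50862585 -0.3199023   0.039     ] 0.0792695950315539 -31.47892685154375
-31.89961004859673
-31.056922018983485
0.05393086122433254 59.70492013506656
0.05510209714784392 59.93837292682119
```

Run:
```python
from h import *
import pickle
b=np.array([.5086,-.3199,0]);q=down(np.radians(-31))
env.goto(b+[0,0,.10],q)
print(env.move_linear(b+[0,0,.0428],q,max_speed=.1,contact_N=5),env.get_eef_pos())
gentle(.0585)
env.move_linear(b+[0,0,.12],q,max_speed=.12)
print(env.get_grip_width(),env.get_wrist_force().round(2),env.get_clock())
env.goto(jig(-.01,0,.25),down(YAW))
w=env.get_image("wrist");pickle.dump((w,env.get_eef_pos()),open("w3.pkl","wb"))
cv2.imwrite("pics/w3.png",cv2.resize(w["frame"][:,:,::-1],(800,600),interpolation=cv2.INTER_CUBIC));print(env.get_eef_pos(),env.get_clock())
```

```text
False [ 0.50892395 -0.31987423  0.04306671]
grip cmd 0.0545 width 0.0557 [-0.3 -0.4 -1. ] 26.525
0.05581194106969788 [-0.16 -0.11 -0.34] 27.3167
[0.46256731 0.00854739 0.24973556] 28.7083
```

View pics/w3.png

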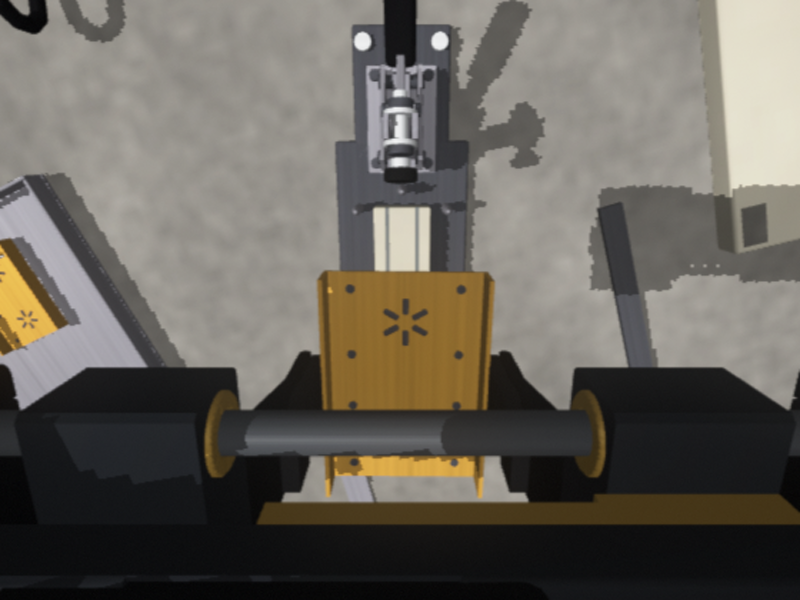

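Run:
```python
from h import *
import pickle
d,t=pickle.load(open("w3.pkl","rb"))
def W(x,y,z):
    p=p2w(d,(x-.5)*.7,(y-.5)*.7,z)[:2]-NEST; c,s=np.cos(YAW),np.sin(YAW); return (np.array([c*p[0]+s*p[1],-s*p[0]+c*p[1]])*1e3).round(1)
zw=t[2]-.0176+.0015
c,s=np.cos(YAW),np.sin(YAW);p=t[:2]-NEST;print("tcp jig",(c*p[0]+s*p[1])*1e3,(-s*p[0]+c*p[1])*1e3, "yaw tool",np.degrees(np.arctan2(*(-Q(env.get_orientation()).as_matrix()[:2,2])[::-1])))
print("far web",W(331,271,zw),W(484,271,zw),"near",W(333,476,zw),W(480,476,zw))
print("flange top far",W(319,272,zw+.0125),W(493,272,zw+.0125),"near",W(329,495,zw+.0125),W(481,495,zw+.0125))
print("seat far",W(374,207,.03),W(430,207,.03))
print("pins",W(355,209,.042),W(446,209,.042),W(401,190,.042))
print("screws",W(363,41,.012),W(440,41,.012))
print("plate far",W(352,25,.01),W(451,25,.01))
```

```text
tcp jig -9.377312131939577 -1.4623964990056746 yaw tool -15.35071288804467
far web [29.6 23.6] [ 29.5 -28.2] near [-50.7  26.3] [-50.9 -30.1]
flange top far [32.1 25.4] [ 32. -29.] near [-49.7  26. ] [-49.9 -28.6]
seat far [32. 21.] [ 31.9 -19.9]
pins [31.8 33.8] [ 31.6 -30.7] [44.9  1.1]
screws [145.5  27.6] [145.4 -26.5]
plate far [156.   35.2] [155.9 -34.2]
```

Run:
```python
from h import *
q=down(YAW);o=(.0003,.0008)
def err():
    p=env.get_eef_pos();t=jig(*o,0);c,s=np.cos(YAW),np.sin(YAW);e=p[:2]-t[:2];return ((c*e[0]+s*e[1])*1e3,(-s*e[0]+c*e[1])*1e3,p[2])
env.goto(jig(*o,.15),q)
env.move_linear(jig(*o,.066),q,max_speed=.1)
env.wait(.3);print(err(),env.get_wrist_force().round(2),env.get_clock())
r=env.move_linear(jig(*o,.0470),q,max_speed=.02,contact_N=3.5);print(r,err(),env.get_wrist_force().round(2),env.get_torque().round(3),env.get_clock(),env.get_grip_width())
```

```text
(np.float64(0.23249392690118686), np.float64(-0.08636104817386062), np.float64(0.0662886122091076)) [-0.35  0.11 -1.19] 30.4833
True (np.float64(-0.17277934733153774), np.float64(-0.03802454852353839), np.float64(0.047698039616936895)) [-0.9  -0.87  5.96] [0.004 0.176 0.04 ] 31.3417 0.05569242616846083
```

Run:
```python
from h import *
q=down(YAW);o=(.0003,.0008)
env.grip(.060);env.grip(.080)
env.move_linear(jig(*o,.20),q,max_speed=.2)
env.goto(jig(-.02,0,.24),q)
w=env.get_image("wrist");s=env.get_image("side")
g=lambda a:cv2.resize(a[:,:,::-1],(500,400),interpolation=cv2.INTER_CUBIC)
cv2.imwrite("pics/m4.png",np.vstack([g(w["frame"][60:220,180:380])[100:],g(s["frame"][190:286,225:345])[:300]]))
print(env.get_clock())
```

```text
33.7667
```

View pics/m4.png

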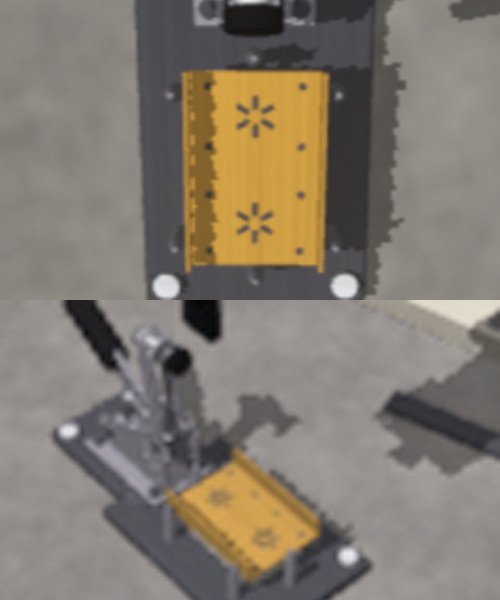

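Run:
```python
from h import *
q=down(YAW);dy=jig(0,.0008,0)-jig(0,0,0)
A=lambda i:arc(i)+dy
env.goto(A(7)+[0,0,.09],q);env.grip(.035)
print(env.move_linear(A(7),q,max_speed=.12,contact_N=8),env.get_wrist_force().round(1))
env.grip(.015);print("w",env.get_grip_width(),env.get_clock())
for i in range(6,-1,-1):
    env.move_linear(A(i),q,max_speed=.12)
    print(i,(env.get_eef_pos()-A(i)).round(4),env.get_wrist_force().round(1),env.get_clock())
u=jig(-.004,0,0)-jig(0,0,0)
print(env.move_linear(A(0)+u,q,max_speed=.03,contact_N=12),(env.get_eef_pos()-A(0)).round(4),env.get_wrist_force().round(1),env.get_grip_width())
```

```text
False [0.3 0.8 0.7]
w 0.017993975390853505 36.9333
6 [0.0001 0.     0.0002] [1.3 0.5 0.2] 37.2333
5 [ 0.0003 -0.      0.    ] [ 2.2 -0.1  1.1] 37.5417
4 [ 0.0004 -0.0001  0.0001] [-0.1  1.1  3.5] 37.8667
3 [-0.      0.     -0.0001] [-0.6  0.7  3.9] 38.1917
2 [ 0.0001 -0.      0.0001] [-1.8 -0.   5.2] 38.5083
1 [-0.0001  0.     -0.0002] [-1.2  1.2  1.8] 38.8
0 [ 0.0008 -0.0003  0.0004] [ 1.6 -0.3  4.2] 39.075
True [-0.001   0.0001  0.0002] [ 4.6 -1.  -1.5] 0.01791440861217048
```

Run:
```python
from h import *
q=down(YAW);dy=jig(0,.0008,0)-jig(0,0,0)
u=jig(-.004,0,0)-jig(0,0,0);a=arc(0)+dy
print(env.move_linear(a+u,q,max_speed=.03,contact_N=20),(env.get_eef_pos()-a).round(4),env.get_wrist_force().round(1))
env.grip(.035);env.move_linear(a+[0,0,.06],q,max_speed=.2)
env.goto(jig(-.03,0,.27),q);env.wait(.3)
w=env.get_image("wrist");s=env.get_image("side")
g=lambda a,z:cv2.resize(a[:,:,::-1],z,interpolation=cv2.INTER_CUBIC)
cv2.imwrite("pics/m5.png",np.hstack([g(w["frame"][20:220,190:370],(380,422)),g(s["frame"][180:286,225:325],(400,422))]))
print(env.get_clock())
```

```text
False [-0.0014  0.0002  0.0001] [12.4 -2.1 -8.4]
41.5333
```

View pics/m5.png

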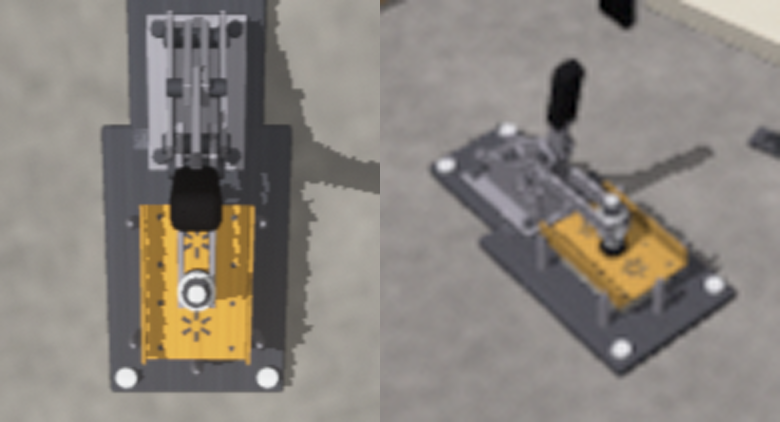

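Run:
```python
from h import *
import pickle
_,s0=pickle.load(open("cal.pkl","rb"));s=env.get_image("side")
def c(d): # dark grip blob
    g=d["frame"].max(2)[190:216,258:285]<45; v,u=np.nonzero(g); return g.sum(),u.mean()+258,v.mean()+190
print(c(s0),c(s))
for i in(0,1):
    x,z,l=ARC[i];print(w2p(s,jig(x/1e3,0,z/1e3)))
```

```text
(np.int64(102), np.float64(270.656862745098), np.float64(203.2058823529412)) (np.int64(99), np.float64(270.7070707070707), np.float64(203.3030303030303))
(np.float64(270.97466072828394), np.float64(202.90145006345296))
(np.float64(267.6298177976188), np.float64(199.59109070335802))
```

Handle is within 0.1 px of its position in the locked starting picture, so I'm handing in.

Run:
```python
from h import *
print(env.get_clock(),env.get_wrist_force().round(1)); env.sign_off()
```

```text
41.5833 [ 1.1  0.1 -0. ]
the job is handed in; nothing more can be done
```

The changeover is done, and I handed it in at 41.6 s of the 72 s allowed. I threw the clamp fully open, then laid the finished panel flat, open side up, in the free half of the tray. The plain panel went into the nest, and I threw the clamp over centre onto it.

- **Plain panel:** it touched down at seat height (tool z 47.7 mm against 47.6 mm expected), and the pictures show it flat between the pins. The foot is on its middle.
- **Clamp:** after release, the handle is within 0.1 px of its position in the locked starting picture.
- **Finished panel:** a side picture taken just after release shows it flat in the tray's free half.
- **Forces:** the wrist forces I read peaked at about 15 N, when pushing the handle onto its locked stop. I closed the gripper in small steps and the panel widths read 55.7 to 55.8 mm. The pad force itself can't be read, so I couldn't check it directly.
- **Other items:** I saw nothing else disturbed in the pictures, but I took no last full-bench picture to confirm it.

No check failed. One hover reading was 1.5 mm off sideways, which I put down to the arm not having settled; before lowering the panel I let it settle and the error was 0.2 mm.

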